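# Load the relay soak-test chamber

## Task

Start a soak test: first switch the isolator off, and then, with it off, turn the gauge's knob until its pointer is at the green zero mark. Next push every relay from the bench down through the orange sprung flap into the test chamber, letting go of each only once it is through so that the flap shuts behind it. When all are in and the flap is shut, switch the isolator back on; never open the flap while the isolator is on, and leave the panel meter and the small lever connector where they are.

Things in the scene. Friction and masses are not known exactly. Their poses are not given: they have to be found in the camera images.
- chamber: Soak-test chamber fixed to the bench, 220 (own x) x 240 (own y) x 160 mm high, grey sides and roof, clear walls on the x faces. Origin: centre of its underside, z up. Roof 4 mm thick, its top at 160 mm; padded inside floor at 14 mm; inside 208 x 228 mm. The only way in is the roof opening, x -30 to +30, y -90 to +90 mm, shut by the orange flap. Relays let go at one spot pile up: spread them along y.
- flap_centre (a point): Middle of the roof opening at the height of the roof's top, fixed, axes as the chamber's. A relay held here and pushed down opens the flap (3 to 11 N) and holds it open; fingers may follow about 50 mm below the roof. Let go there, the relay falls to the padded floor and the flap shuts when the fingers are drawn out.
- flap (a joint): Angle of the orange flap in the chamber's roof (56 x 176 x 4 mm): 0 shut, flush with the roof; grows as it is pushed down, stop at 1.5 rad. Hinged along the opening's +x edge (chamber axes); free edge at -x. A spring always closes it (0.09 N m when shut, 0.15 near the stop) in about 0.3 s, slightly damped, so push slowly (50 mm/s); it carries a relay's weight without opening.
- gauge: Gauge unit fixed to the bench: grey box 100 x 100 x 38 mm with a white dial on top, black ticks, and one green zero mark at the dial's +x side. Origin at the centre of its underside, z up.
- zero_knob (a joint): Angle of the black zero knob with red pointer: 0 at the green mark, positive counter-clockwise from above, range -0.6 to 2.6 rad; starts positive. Friction 0.03 N m holds it where left. A 48 mm disc (top 49 mm above the bench) carries a grip bar 44 mm long (along the pointer), 12 mm thick, from 49 to 75 mm above the bench.
- knob_grip (a point): On the knob's upright axis, 64 mm above the bench, inside the grip bar; fixed, axes as the gauge's (x towards the green mark). The bar's long direction is this x axis turned by joint zero_knob about z.
- isolator: Isolator switch fixed to the bench: grey box 90 x 76 x 40 mm, with a green strip on top along its -x side (off) and a red strip along its +x side (on). Origin at the centre of its underside, z up.
- isolator_handle (a joint): Isolator toggle: -0.55 rad off (leans to the isolator's -x, green), +0.55 on (leans to +x, red), 0 upright. Weighted (300 g): it falls by itself to the side it is pushed past upright (about 0.07 N m). Pivot axis along the isolator's y, 45 mm above the bench over the box's centre. Steel stem 12 x 18 mm; red bar 16 (swing direction) x 46 (y) x 18 mm, centre 61 mm from the pivot; top end 70 mm from it.
- handle_bar (a point): Centre of the red bar at the end of the isolator's toggle; moves with it.
- mat: Blue ESD mat fixed on the bench, 220 x 320 x 3 mm, origin at the centre of its underside. The relays start standing on it.
- panel_meter: Bystander, to be left alone: grey panel meter 60 x 96 x 96 mm with a dark window, standing; origin at the centre of its underside.
- connector: Bystander, to be left alone: small grey lever connector with orange levers, 30 x 22 x 15 mm; origin at the centre of its underside.
- relay0: Plug-in relay, black base and yellow case, a rigid block 40 (own x) x 30 (own y) x 45 mm (own z), about 75 g, alike with the others; origin at the centre of its underside (base). Three to five relays are present. It may be knocked over, and may go into the chamber any way up.
- relay1: Plug-in relay, black base and yellow case, a rigid block 40 (own x) x 30 (own y) x 45 mm (own z), about 75 g, alike with the others; origin at the centre of its underside (base). Three to five relays are present. It may be knocked over, and may go into the chamber any way up.
- relay2: Plug-in relay, black base and yellow case, a rigid block 40 (own x) x 30 (own y) x 45 mm (own z), about 75 g, alike with the others; origin at the centre of its underside (base). Three to five relays are present. It may be knocked over, and may go into the chamber any way up.
- relay3: Plug-in relay, black base and yellow case, a rigid block 40 (own x) x 30 (own y) x 45 mm (own z), about 75 g, alike with the others; origin at the centre of its underside (base). Three to five relays are present. It may be knocked over, and may go into the chamber any way up.
- relay4: Plug-in relay, black base and yellow case, a rigid block 40 (own x) x 30 (own y) x 45 mm (own z), about 75 g, alike with the others; origin at the centre of its underside (base). Three to five relays are present. It may be knocked over, and may go into the chamber any way up.
Not all that is in view belongs to the job. Leave any yellow look-alike of the isolator alone. Leave any brown look-alike of the gauge alone.

How it is judged:
On the way, in this order (a step that is already met when the one before it is completed fails the run):
1. the isolator is switched off (value of joint isolator_handle below -0.4 rad), for 0.2 s.
2. with the isolator off, the gauge pointer is at zero (value of joint isolator_handle below -0.4 rad and value of joint zero_knob between -0.1 and 0.1 rad), for 0.3 s.
3. with the isolator off, every relay is inside the chamber and the flap is shut (value of joint isolator_handle below -0.4 rad and value of joint flap below 0.06 rad and x of relay0 in the frame of chamber between -0.108 and 0.108 m and y of relay0 in the frame of chamber between -0.118 and 0.118 m and z of relay0 in the frame of chamber between 0 and 0.135 m and x of relay1 in the frame of chamber between -0.108 and 0.108 m and y of relay1 in the frame of chamber between -0.118 and 0.118 m and z of relay1 in the frame of chamber between 0 and 0.135 m and x of relay2 in the frame of chamber between -0.108 and 0.108 m and y of relay2 in the frame of chamber between -0.118 and 0.118 m and z of relay2 in the frame of chamber between 0 and 0.135 m and x of relay3 in the frame of chamber between -0.108 and 0.108 m and y of relay3 in the frame of chamber between -0.118 and 0.118 m and z of relay3 in the frame of chamber between 0 and 0.135 m and x of relay4 in the frame of chamber between -0.108 and 0.108 m and y of relay4 in the frame of chamber between -0.118 and 0.118 m and z of relay4 in the frame of chamber between 0 and 0.135 m), for 0.3 s.
4. the isolator is switched on (value of joint isolator_handle above 0.4 rad), for 0.2 s.
At the end, for the whole second after the job is handed in: Every relay lies at rest inside the chamber, the flap is shut (within 0.06 rad), the gauge pointer is within 0.10 rad of the zero mark, and the isolator is on (toggle past +0.40 rad) (value of joint isolator_handle above 0.4 rad and value of joint flap below 0.06 rad and value of joint zero_knob between -0.1 and 0.1 rad and x of relay0 in the frame of chamber between -0.108 and 0.108 m and y of relay0 in the frame of chamber between -0.118 and 0.118 m and z of relay0 in the frame of chamber between 0 and 0.135 m and x of relay1 in the frame of chamber between -0.108 and 0.108 m and y of relay1 in the frame of chamber between -0.118 and 0.118 m and z of relay1 in the frame of chamber between 0 and 0.135 m and x of relay2 in the frame of chamber between -0.108 and 0.108 m and y of relay2 in the frame of chamber between -0.118 and 0.118 m and z of relay2 in the frame of chamber between 0 and 0.135 m and x of relay3 in the frame of chamber between -0.108 and 0.108 m and y of relay3 in the frame of chamber between -0.118 and 0.118 m and z of relay3 in the frame of chamber between 0 and 0.135 m and x of relay4 in the frame of chamber between -0.108 and 0.108 m and y of relay4 in the frame of chamber between -0.118 and 0.118 m and z of relay4 in the frame of chamber between 0 and 0.135 m and linear speed of each of relay0, relay1, relay2, relay3, relay4 below 0.03 m/s); the robot touches nothing.
It fails at once if the flap is opened while the isolator is on (value of joint each of flap, isolator_handle above 0.3 rad).
It fails at once if a bystander (panel meter, connector) is moved more than 30 mm (distance of any of panel_meter, connector from where it was at the start of the episode above 0.03 m).
Of relay0, relay1, relay2, relay3, relay4 only 3 to 5 are there at a start; the rules pass over those that are not, and their reading is None.
At some moment in a run one of relay0, relay1, relay2, relay3, relay4 may be knocked a few centimetres aside while the robot is not near it.
Once in a run the grip may slacken for a moment while it holds something.
It also fails if it takes over 210 s, if anything falls off the work surface, if the arm or the gripper's body presses on something with over 40 N, if the wrist force passes 120 N, or if a joint passes its speed limit or range.

## Robot

A 7-joint arm with a two-finger parallel gripper is mounted at the origin on the work surface. World frame = base frame: x ahead of the robot, y to its left, z up, the work surface at z = 0. Lengths are in m, angles in rad, forces in N, time in s.
With the tool pointing down it reaches from about 0.35 to 0.9 m from the base axis. Payload 8.1 kg.
Tool frame: the origin (TCP) lies at the very end of the fingers, on their centre line; the grasp point (between the pads) lies 19 mm behind it; z points along the fingers, x is the direction in which the jaws open and shut, and the axes are right-handed (so a half turn about z gives the same grasp; the last joint's range is limited). The gripper opens to 92 mm and grips with 3 to 60 N. Pads are 19 mm wide; open, the fingers measure 130 mm over their backs; the gripper's body (75 mm by 190 mm) begins 47 mm behind the grasp point.
Start: joints at [1.062, 0.434, 0.025, 1.573, -0.012, 1.134, -0.075], TCP at [0.247, -0.574, 0.227] pointing down, gripper open.
Joint ranges: [-2.62, 2.62], [-0.44, 2.09], [-1.27, 1.32], [0.08, 2.57], [-1.32, 4.46], [0.12, 2], [-2.74, 2.74]. Speed limits (rad/s): [2.22, 2.22, 3.01, 3.01, 3.14, 3.14, 3.14].

## Interface

Orientations are given as a rotation vector (axis times angle).
In Python, from cell import status, viewer, arm gives the robot as it stands.
- The arm moves only by the tool jog_arm, never from a script. Its argument "commands" is text: rows parted by semicolons, each of 7 numbers parted by spaces: the closure, from -1 (fully open) to 1 (shut), then the shift along the world's x, y, z normalised to -1 to 1, where 1 is 0.3 m, then the turn, a rotation vector about the world's x, y, z normalised to -1 to 1, where 1 is 2 pi rad. In form: jaw dx dy dz wx wy wz; .... A call has exactly 5 rows; each row shifts and turns the commanded pose from where the row before left it; what a row does not reach is not made up. A row lasts 1/10 s, in which the tool goes at most 50 mm and 8.59 degrees, less where a joint would pass 70% of its speed; a pose out of reach is approached as far as the arm can. A call with a number of a shift or a turn outside -1 to 1 is refused whole. A call with a gripper value outside its range is refused whole. The fingers move at their own pace and stop on an object; "force" is the grip in N (left out, the last holds). Time passes only in rows, so rows that do not move let the fingers close, or fill a call up. It gives the time, the measured TCP pose, the force and the opening at its end, in the units of the state.
- status.observe(): the state, without advancing time (a new reading comes with each control period).
- viewer.get_image(name): name is "scene" or "top"; returns a dict with "pixels" (420x560x3 uint8, red, green, blue), "z_map" (420x560 float32, m along the optical axis (not along the pixel's ray), 0 where there is no reading), "camera_matrix" (3x3 intrinsics, pixels), "k1" (the pictures are not rectified: a ray, as slopes to the right and down, at radius r is drawn at 1 + k1 r^2 times it, then the intrinsics apply), "R" (3x3) and "t" (3): a world point X has camera coordinates R X + t. Camera axes: x right, y down, z forward; pixel columns grow to the right and rows downward; lengths in m; the calibration is good to about 2 mm. A picture is of the moment at which its call begins.
- arm.sign_off(): hands the job in, once; it reports no verdict.
The state is a dict: "clock": time; "joints": joint angles; "dq": joint speeds; "joint_efforts": joint torques, N m; "position": TCP position; "ee_rot": TCP orientation; "force": force on the tool from outside, world axes, zero at the start; "ft_torque": the same for the moment, N m; "width": opening from 0.0 (shut) to 1.0 (fully open).
Only numpy, scipy, OpenCV 4.12 (cv2) and the standard library are available. Lean on these libraries where they do the work, as an engineer would, in place of code of your own. Each camera call takes 0.05 s, during which the arm holds its last target. There are 200 camera calls.

## Working session

There is one attempt and no reset: what is moved stays moved. The work goes in short steps, Python scripts to look and compute and a tool call to move; the robot and the scene stay as the last step left them, time stands still between calls to the robot, and variables do not carry over. Pictures are saved under pics/ and viewed, about 12 in all and at most 16, crops included, and the job is handed in when it is done.

Besides the shell and the picture viewer there is one more tool, called after "Emit:" in YAML: its name, and indented under it one key for each argument. jog_arm: Moves the arm, as the interface text tells. Scaled input: -1 to 1 covers 0.3 m each way for a shift and 2 pi rad each way for a turn. Its arguments: {"type":"object","properties":{"commands":{"type":"string"},"force":{"type":"number"}},"required":["commands"]}

```bash
mkdir -p pics
cat > h.py <<'E'
import numpy as np, cv2
from cell import status, viewer, arm
def grab(name, fn=None):
    d=viewer.get_image(name); np.savez('/tmp/'+name+'.npz',**{k:np.asarray(v) for k,v in d.items()})
    if fn: cv2.imwrite('pics/'+fn,d['pixels'][:,:,::-1])
    return d
def load(name): return dict(np.load('/tmp/'+name+'.npz'))
def dist(d): return np.array([float(d['k1']),0,0,0,0])
def cloud(d):
    h,w=d['z_map'].shape; u,v=np.meshgrid(np.arange(w,dtype=np.float64),np.arange(h,dtype=np.float64))
    p=cv2.undistortPoints(np.stack([u,v],-1).reshape(-1,1,2),d['camera_matrix'],dist(d)).reshape(h,w,2)
    z=d['z_map'][...,None]; c=np.concatenate([p*z,z],-1)
    return (c-d['t'].reshape(3))@d['R']
def rayz(d,u,v,z):
    p=cv2.undistortPoints(np.array([[[u,v]]],float),d['camera_matrix'],dist(d)).ravel()
    r=d['R'].T@np.array([p[0],p[1],1]); o=-d['R'].T@d['t'].reshape(3)
    return o+r*(z-o[2])/r[2]
def proj(d,X): return cv2.projectPoints(np.array(X,float).reshape(-1,1,3),cv2.Rodrigues(d['R'])[0],d['t'].reshape(3),d['camera_matrix'],dist(d))[0].reshape(-1,2)
def crop(d,x0,x1,y0,y1,fn,s=4): cv2.imwrite('pics/'+fn,cv2.resize(d['pixels'][y0:y1,x0:x1,::-1],None,fx=s,fy=s,interpolation=cv2.INTER_CUBIC))
E
python3 - <<'E'
from h import *
for n in('scene','top'):
    d=grab(n); print(n,d['k1'],-d['R'].T@d['t'])
a,b=load('top')['pixels'],load('scene')['pixels']
cv2.imwrite('pics/a_top.png',cv2.resize(a[:,:,::-1],(784,588))); cv2.imwrite('pics/a_scene.png',cv2.resize(b[:,:,::-1],(784,588)))
print(status.observe())
E
```

```text
scene -0.04629115797239436 [ 1.33947204 -0.01770971  0.86149616]
top -0.10027979304062876 [ 0.47278728 -0.0090819   1.2398071 ]
{'clock': 0.1, 'joints': array([ 1.06242608,  0.43515529,  0.02497179,  1.57397826, -0.0115861 ,
        1.13396956, -0.07506561]), 'dq': array([ 0.00171793,  0.00044911, -0.00069375, -0.00231562,  0.00034943,
        0.00103426,  0.00073911]), 'joint_efforts': array([ 4.02922451e-03, -6.69126034e+01,  9.88117084e-01, -3.15146613e+01,
       -6.06151228e-02,  3.74453457e-02,  2.27648121e-05]), 'position': array([ 0.24648275, -0.57387233,  0.22603295]), 'ee_rot': array([-2.62293720e+00,  1.72795336e+00,  1.90037446e-03]), 'force': array([ 0.26130559, -0.29746123,  1.16529506]), 'ft_torque': array([-0.07817109,  0.06500218, -0.0528621 ]), 'width': 1.00050281750371}
```

View pics/a_top.png

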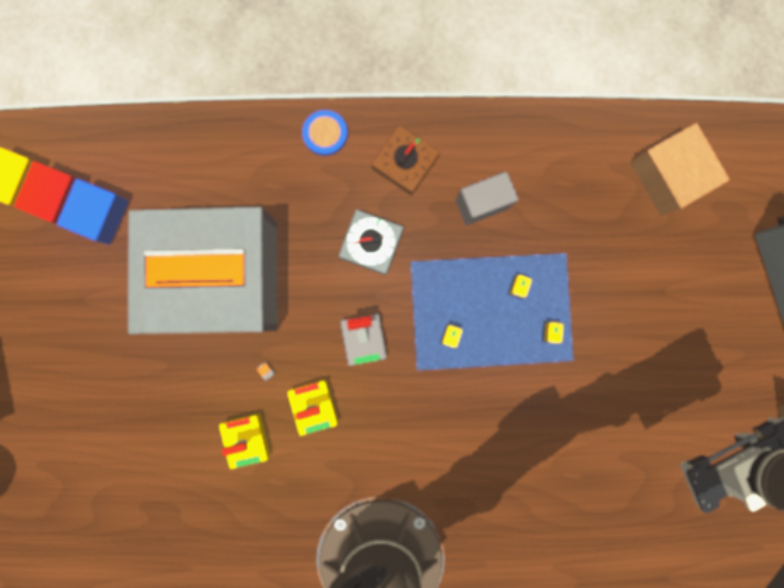

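View pics/a_scene.png

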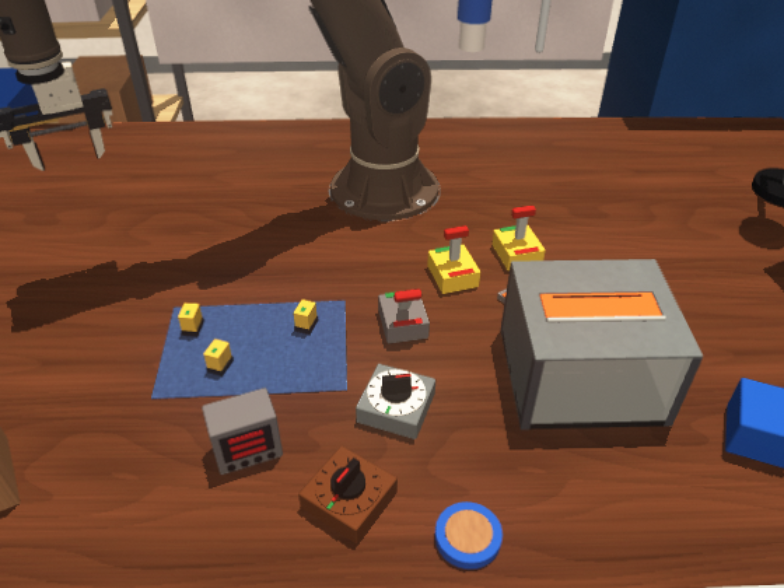

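The top view (784-wide picture) shows the grey isolator at (362,338), with two yellow look-alikes at (312,407) and (243,441). It also shows the grey gauge with a white dial at (371,241) and its brown look-alike at (405,158), the three relays at (522,286), (453,336) and (555,332), and the chamber at (200,270). The grey ones fit the description. I'll confirm that in a crop and measure.

Run:
```python
from h import *
d=load('top'); crop(d,225,425,140,285,'b_top.png',4)
P=cloud(d); hsv=cv2.cvtColor(d['pixels'],cv2.COLOR_RGB2HSV)
# box fits by height bands
def rect(mask,name):
    n,l,s,c=cv2.connectedComponentsWithStats(mask.astype(np.uint8))
    for i in range(1,n):
        if s[i,4]<60: continue
        q=P[l==i]; (cx,cy),(w,h),a=cv2.minAreaRect((q[:,:2]*1000).astype(np.float32))
        print(name,'px',c[i].round(),'ctr',round(cx),round(cy),'size',round(w),round(h),'ang',round(a,1),'z',np.percentile(q[:,2],[5,50,95]).round(3))
z=P[...,2]; H,S,V=cv2.split(hsv)
rect((abs(z-.160)<.008),'roof')
rect((H>5)&(H<20)&(S>200)&(V>200)&(abs(z-.16)<.01),'flap')
rect((abs(z-.038)<.005),'z38')
rect((abs(z-.045)<.006)&(H>20)&(H<35)&(S>120),'relay')
rect((abs(z-.048)<.005)&(V<60),'disc')
rect((H<8)&(S>180)&(z>.08)&(z<.13),'bar')
rect((abs(z-.096)<.006),'meter')
```

```text
roof px [139. 193.] ctr 577 323 size 221 243 ang 0.2 z [0.157 0.16  0.164]
roof px [258. 400.] ctr 61 34 size 10 89 ang 29.1 z [0.154 0.16  0.167]
flap px [133. 199.] ctr 575 323 size 171 48 ang 88.7 z [0.157 0.16  0.163]
z38 px [289. 113.] ctr 807 -63 size 100 100 ang 54.0 z [0.035 0.039 0.042]
z38 px [265. 172.] ctr 640 9 size 100 100 ang 69.1 z [0.035 0.039 0.042]
z38 px [551. 189.] ctr 581 -822 size 153 14 ang 14.5 z [0.034 0.038 0.042]
z38 px [260. 245.] ctr 447 27 size 90 76 ang 9.8 z [0.036 0.04  0.043]
z38 px [223. 291.] ctr 315 129 size 88 77 ang 15.6 z [0.036 0.04  0.042]
z38 px [174. 315.] ctr 250 266 size 90 79 ang 12.3 z [0.036 0.04  0.043]
relay px [372. 204.] ctr 547 -285 size 28 38 ang 69.3 z [0.043 0.047 0.05 ]
relay px [396. 237.] ctr 454 -350 size 29 37 ang 81.5 z [0.042 0.046 0.05 ]
relay px [323. 240.] ctr 451 -146 size 26 37 ang 70.3 z [0.044 0.047 0.05 ]
relay px [223. 290.] ctr 316 129 size 85 75 ang 16.5 z [0.039 0.041 0.044]
relay px [174. 314.] ctr 250 265 size 90 77 ang 11.7 z [0.039 0.041 0.044]
bar px [256. 230.] ctr 480 32 size 16 41 ang 9.4 z [0.099 0.105 0.109]
bar px [167. 321.] ctr 250 266 size 11 43 ang 16.1 z [0.112 0.115 0.118]
meter px [486. 101.] ctr 820 -606 size 43 43 ang 27.9 z [0.09  0.091 0.093]
meter px [493. 119.] ctr 771 -623 size 141 81 ang 82.5 z [0.09  0.091 0.094]
meter px [474. 120.] ctr 771 -571 size 54 28 ang 30.2 z [0.09  0.091 0.094]
meter px [349. 139.] ctr 720 -217 size 61 96 ang 21.4 z [0.092 0.096 0.099]
meter px [488. 139.] ctr 719 -610 size 32 45 ang 38.7 z [0.09  0.091 0.093]
```

View pics/b_top.png

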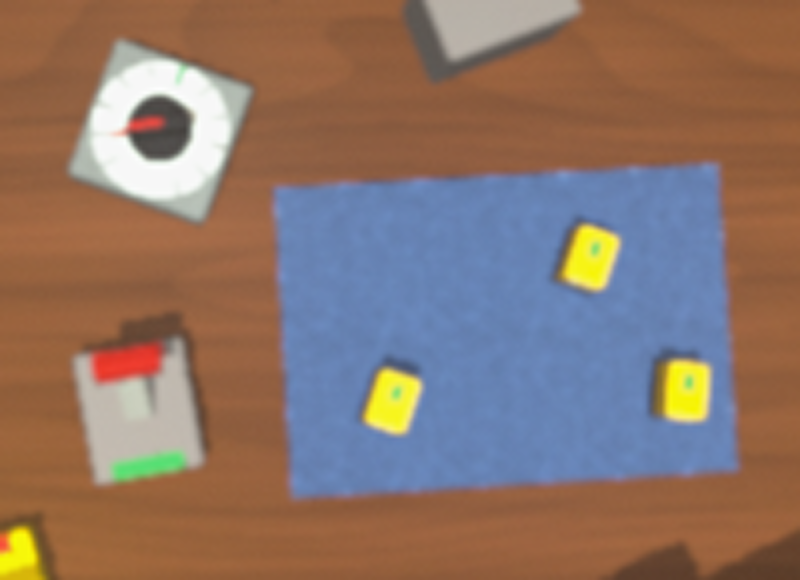

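The crop confirms the targets. The grey isolator has its red strip at (130,360), green strip at (148,465), and its bar leaning to red. The grey gauge has its green mark at (182,72) and its pointer at (112,134). Next I approach the isolator's +x side with the fingers closed.

Emit:
jog_arm:
  commands: "1 0.061 0.1364 0 0 0 -0.0025;1 0.061 0.1364 0 0 0 -0.0025;1 0.061 0.1364 0 0 0 -0.0025;1 0.061 0.1364 0 0 0 -0.0025;1 0.061 0.1364 0 0 0 -0.0025"
  force: 20

```text
clock: 0.6
position: [0.3385, -0.3678, 0.2265]
ee_rot: [2.553, -1.831, -0.001]
force: [0.7, -0.0, 0.3]
width: 0.614
```

Emit:
jog_arm:
  commands: "1 0.061 0.1364 0 0 0 -0.0025;1 0.061 0.1364 0 0 0 -0.0025;1 0.061 0.1364 0 0 0 -0.0025;1 0.061 0.1364 0 0 0 -0.0025;1 0.061 0.1364 0 0 0 -0.0025"

```text
clock: 1.1
position: [0.4299, -0.1633, 0.2267]
ee_rot: [2.479, -1.93, -0.0]
force: [1.1, 0.1, -0.8]
width: 0.18
```

Emit:
jog_arm:
  commands: "1 0.061 0.1364 0 0 0 -0.0025;1 0.061 0.1364 0 0 0 -0.0025;1 0.061 0.1364 0 0 0 -0.0025;1 0.061 0.1364 0 0 0 -0.0025;1 0.061 0.1364 0 0 0 -0.0025"

```text
clock: 1.6
position: [0.5215, 0.0411, 0.2266]
ee_rot: [2.401, -2.026, -0.0]
force: [0.4, -0.0, 0.5]
width: 0.007
```

Emit:
jog_arm:
  commands: "1 0 0 0 0 0 0;1 0 0 0 0 0 0;1 0 0 0 0 0 0;1 0 0 0 0 0 0;1 0 0 0 0 0 0"

```text
clock: 2.1
position: [0.521, 0.0383, 0.2268]
ee_rot: [2.4, -2.027, 0.0]
force: [-0.1, -0.2, -0.5]
width: 0.005
```

Emit:
jog_arm:
  commands: "1 0 0 -0.13 0 0 0;1 0 0 -0.13 0 0 0;1 0 0 -0.13 0 0 0;1 0 0 -0.07 0 0 0;1 0 0 0 0 0 0"

```text
clock: 2.6
position: [0.519, 0.0384, 0.0862]
ee_rot: [2.398, -2.023, -0.006]
force: [-0.9, -0.4, 0.2]
width: 0.005
```

Emit:
jog_arm:
  commands: "1 -0.035 -0.006 0 0 0 0;1 -0.025 -0.0043 0 0 0 0;1 -0.025 -0.0043 0 0 0 0;1 -0.025 -0.0043 0 0 0 0;1 -0.025 -0.0043 0 0 0 0"

```text
clock: 3.1
position: [0.4805, 0.0325, 0.0896]
ee_rot: [-2.401, 2.024, -0.002]
force: [1.5, -0.2, 1.0]
width: 0.008
```

Emit:
jog_arm:
  commands: "1 -0.025 -0.0043 0 0 0 0;1 -0.025 -0.0043 0 0 0 0;1 -0.025 -0.0043 0 0 0 0;1 -0.025 -0.0043 0 0 0 0;1 -0.025 -0.0043 0 0 0 0"

```text
clock: 3.6
position: [0.4422, 0.0259, 0.0885]
ee_rot: [2.402, -2.024, -0.001]
force: [0.2, -0.1, -0.1]
width: 0.006
```

Emit:
jog_arm:
  commands: "1 0 0 0 0 0 0;1 0.06 0 0 0 0 0;1 0.06 0 0 0 0 0;1 0 0 0.12 0 0 0;1 0 0 0.12 0 0 0"

```text
clock: 4.1
position: [0.4789, 0.0262, 0.1607]
ee_rot: [2.401, -2.023, -0.004]
force: [1.1, -0.7, 0.1]
width: 0.004
```

Run:
```python
from h import *
d=grab('scene'); crop(d,230,430,140,340,'c.png',3)
d=grab('top'); P=cloud(d); z=P[...,2]
# knob bar
m=(abs(z-.075)<.006)&(np.hypot(P[...,0]-.640,P[...,1]-.009)<.04); q=P[m]; print(m.sum(),q.mean(0),cv2.minAreaRect((q[:,:2]*1000).astype(np.float32)))
print(status.observe()['position'])
```

```text
75 [0.63927514 0.00924447 0.07429141] ((639.6426391601562, 9.207060813903809), (12.471900939941406, 41.26809310913086), 5.31721305847168)
[0.48216589 0.02677258 0.16465421]
```

View pics/c.png

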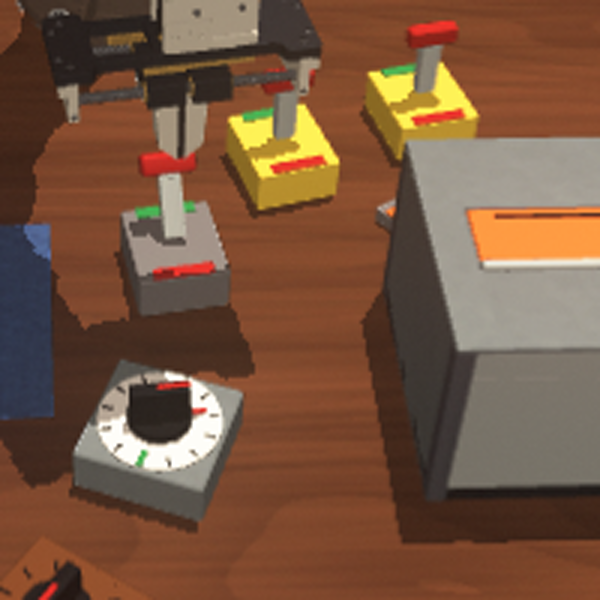

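The isolator is off: its handle leans to the green strip in the crop at (170,165). Next is the grey gauge's knob.

Emit:
jog_arm:
  commands: "-1 0.0479 -0.0055 0.02 0 0 0.0223;-1 0.0479 -0.0055 0.02 0 0 0.0223;-1 0.0479 -0.0055 0.02 0 0 0.0223;-1 0.0479 -0.0055 0 0 0 0.0223;-1 0.0479 -0.0055 0 0 0 0.0223"

```text
clock: 4.7
position: [0.5516, 0.0178, 0.1783]
ee_rot: [2.954, -1.069, -0.0]
force: [-1.1, -1.0, 0.8]
width: 0.393
```

Emit:
jog_arm:
  commands: "-1 0.0479 -0.0055 0 0 0 0.0223;-1 0.0479 -0.0055 0 0 0 0.0223;-1 0.0479 -0.0055 0 0 0 0.0223;-1 0.0479 -0.0055 0 0 0 0.0223;-1 0.0479 -0.0055 0 0 0 0.0223"

```text
clock: 5.2
position: [0.6233, 0.0094, 0.1779]
ee_rot: [-3.141, -0.009, 0.001]
force: [-0.5, -0.0, -0.3]
width: 0.826
```

Emit:
jog_arm:
  commands: "-1 0.0479 -0.0055 0 0 0 0.0223;-1 0 0 0 0 0 0;-1 0 0 0 0 0 0;-1 0 0 0 0 0 0;-1 0 0 0 0 0 0"

```text
clock: 5.7
position: [0.6367, 0.0082, 0.1788]
ee_rot: [3.134, 0.219, -0.0]
force: [0.5, -0.1, 0.2]
width: 1.001
```

Emit:
jog_arm:
  commands: "-1 0.01 0.003 -0.12 0 0 0;-1 0 0 -0.12 0 0 0;-1 0 0 -0.12 0 0 0;-1 0 0 -0.055 0 0 0;-1 0 0 0 0 0 0"

```text
clock: 6.2
position: [0.6385, 0.0087, 0.0523]
ee_rot: [3.134, 0.22, -0.006]
force: [0.6, -0.4, -0.1]
width: 0.998
```

Emit:
jog_arm:
  commands: "1 0 0 0 0 0 0;1 0 0 0 0 0 0;1 0 0 0 0 0 0;1 0 0 0 0 0 0;1 0 0 0 0 0 0"

```text
clock: 6.7
position: [0.6406, 0.0088, 0.0549]
ee_rot: [3.134, 0.22, 0.002]
force: [-0.0, 0.3, 0.6]
width: 0.615
```

Emit:
jog_arm:
  commands: "1 0 0 0 0 0 0;1 0 0 0 0 0 0;1 0 0 0 0 0 0;1 0 0 0 0 0 0;1 0 0 0 0 0 0"

```text
clock: 7.2
position: [0.6402, 0.0089, 0.0542]
ee_rot: [3.134, 0.221, -0.0]
force: [-0.4, -0.3, 0.3]
width: 0.178
```

Emit:
jog_arm:
  commands: "1 0 0 0 0 0 0;1 0 0 0 0 0 0;1 0 0 0 0 0 0;1 0 0 0 0 0 -0.0165;1 0 0 0 0 0 -0.0165"

```text
clock: 7.7
position: [0.6413, 0.0092, 0.0543]
ee_rot: [-3.139, 0.111, -0.003]
force: [5.4, 1.0, -5.4]
width: 0.132
```

Emit:
jog_arm:
  commands: "1 0 0 0 0 0 -0.0165;1 0 0 0 0 0 -0.0165;1 0 0 0 0 0 -0.0165;1 0 0 0 0 0 -0.0165;1 0 0 0 0 0 -0.0165"

```text
clock: 8.2
position: [0.6415, 0.0091, 0.0543]
ee_rot: [-3.005, 0.912, -0.003]
force: [6.4, 1.8, -5.9]
width: 0.13
```

Emit:
jog_arm:
  commands: "1 0 0 0 0 0 -0.0165;1 0 0 0 0 0 -0.0165;1 0 0 0 0 0 -0.0165;1 0 0 0 0 0 -0.0165;1 0 0 0 0 0 -0.0165"

```text
clock: 8.7
position: [0.6411, 0.0087, 0.0545]
ee_rot: [-2.671, 1.652, -0.002]
force: [3.7, -0.1, -1.3]
width: 0.128
```

Emit:
jog_arm:
  commands: "1 0 0 0 0 0 -0.0165;1 0 0 0 0 0 -0.0165;1 0 0 0 0 0 -0.0165;1 0 0 0 0 0 -0.0165;1 0 0 0 0 0 -0.0165"

```text
clock: 9.2
position: [0.6409, 0.0088, 0.0545]
ee_rot: [-2.158, 2.281, -0.001]
force: [3.6, -0.5, -1.3]
width: 0.125
```

Emit:
jog_arm:
  commands: "1 0 0 0 0 0 -0.0165;1 0 0 0 0 0 -0.0165;1 0 0 0 0 0 -0.0165;1 0 0 0 0 0 0;1 0 0 0 0 0 0"

```text
clock: 9.7
position: [0.6409, 0.0089, 0.0545]
ee_rot: [-1.789, 2.582, -0.001]
force: [5.1, -1.1, -0.7]
width: 0.129
```

Emit:
jog_arm:
  commands: "-1 0 0 0 0 0 0;-1 0 0 0 0 0 0;-1 0 0 0 0 0 0;-1 0 0 0.1 0 0 0;-1 0 0 0.1 0 0 0"

```text
clock: 10.2
position: [0.639, 0.0088, 0.1139]
ee_rot: [1.784, -2.582, -0.003]
force: [0.6, -0.5, 0.5]
width: 0.518
```

Emit:
jog_arm:
  commands: "-1 0 0 0.12 0 0 0;-1 -0.12 -0.12 0.12 0 0 0;-1 -0.12 -0.12 0 0 0 0;-1 -0.12 -0.12 0 0 0 0;-1 0 0 0 0 0 0"

```text
clock: 10.7
position: [0.5354, -0.097, 0.1793]
ee_rot: [1.773, -2.588, 0.001]
force: [0.9, -1.3, 0.0]
width: 0.947
```

Run:
```python
from h import *
d=grab('scene'); t=grab('top')
a=cv2.resize(d['pixels'][230:370,230:330],None,fx=4,fy=4); b=cv2.resize(t['pixels'][135:275,215:315],None,fx=4,fy=4)
cv2.imwrite('pics/d.png',np.hstack([a,b])[:,:,::-1])
P=cloud(t); z=P[...,2]
m=(abs(z-.075)<.006)&(np.hypot(P[...,0]-.640,P[...,1]-.009)<.04); q=P[m]; print(m.sum(),q.mean(0),cv2.minAreaRect((q[:,:2]*1000).astype(np.float32)))
hsv=cv2.cvtColor(t['pixels'],cv2.COLOR_RGB2HSV);H,S,V=cv2.split(hsv)
m=((abs(z-.045)<.006)&(H>20)&(H<35)&(S>120)).astype(np.uint8)
n,l,s,c=cv2.connectedComponentsWithStats(m)
for i in range(1,n):
    if s[i,4]>60 and s[i,4]<400: q=P[l==i]; print(c[i],cv2.minAreaRect((q[:,:2]*1000).astype(np.float32)))
s=status.observe(); print(s['position'],s['ee_rot'],s['joints'][6])
```

```text
76 [0.63890177 0.00897671 0.07500566] ((639.2376098632812, 9.144634246826172), (11.838920593261719, 43.03914260864258), 70.16725158691406)
[371.84732824 203.96946565] ((546.961669921875, -284.6607666015625), (28.01357078552246, 38.3674201965332), 70.20659637451172)
[396.00813008 237.42276423] ((453.3774108886719, -350.00579833984375), (27.647668838500977, 36.519561767578125), 85.52640533447266)
[223.04834606 290.43002545] ((315.1348571777344, 129.41162109375), (85.85525512695312, 75.57079315185547), 15.455835342407227)
[ 0.53979993 -0.09177667  0.17944775] [ 1.78231687e+00 -2.58695127e+00 -7.78768681e-06] -1.8577971556308
```

View pics/d.png

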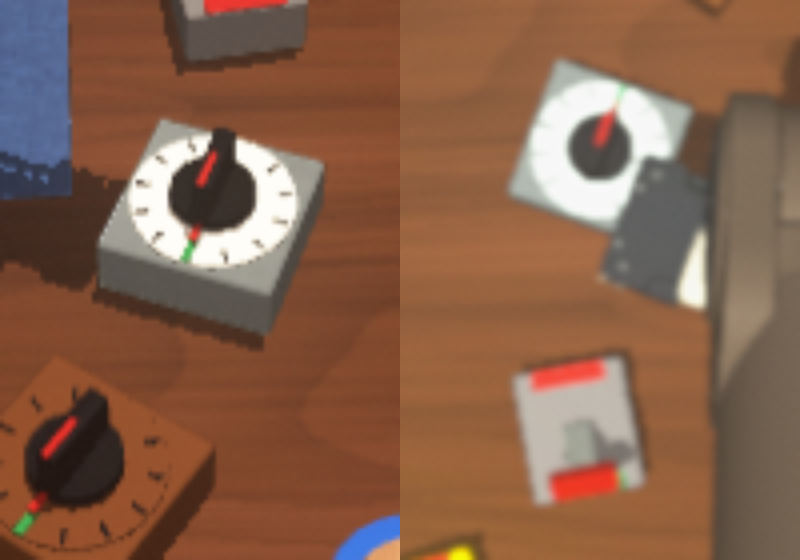

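The pointer now lies on the green mark: the bar is at -19.8° and the gauge axis at -20.9°, a difference of about 0.02 rad. Relay A at (0.547,-0.285) is next.

Emit:
jog_arm:
  commands: "-1 0.006 -0.161 0 0 0 0.001;-1 0.006 -0.161 0 0 0 0.001;-1 0.006 -0.161 0 0 0 0;-1 0.006 -0.161 0 0 0 0;-1 0 0 0 0 0 0"

```text
clock: 11.3
position: [0.5471, -0.2915, 0.1787]
ee_rot: [1.79, -2.578, 0.005]
force: [-0.9, -0.3, 0.2]
width: 0.996
```

Emit:
jog_arm:
  commands: "-1 0 0 0 0 0 0;-1 0 0 0 0 0 0;-1 0 0 -0.12 0 0 0;-1 0 0 -0.12 0 0 0;-1 0 0 0 0 0 0"

```text
clock: 11.8
position: [0.5457, -0.28, 0.1029]
ee_rot: [1.804, -2.568, -0.012]
force: [-1.4, 0.4, -0.2]
width: 1.001
```

Run:
```python
from h import *
d=grab('scene'); crop(d,90,290,170,300,'e.png',4)
print(status.observe()['position'])
s=cloud(d); P=s; z=P[...,2]; H,S,V=cv2.split(cv2.cvtColor(d['pixels'],cv2.COLOR_RGB2HSV))
m=((abs(z-.047)<.005)&(H>20)&(H<35)&(S>120)).astype(np.uint8)
n,l,st,c=cv2.connectedComponentsWithStats(m)
for i in range(1,n):
    if 25<st[i,4]<400: q=P[l==i]; print(c[i],st[i,4],cv2.minAreaRect((q[:,:2]*1000).astype(np.float32)))
```

```text
[ 0.54709343 -0.28115273  0.10554651]
[327. 186.] 26 ((313.82855224609375, 136.3898468017578), (21.819231033325195, 45.97742462158203), 79.73236846923828)
[217.1  219.59] 100 ((450.30963134765625, -145.9625244140625), (28.11504364013672, 40.429622650146484), 68.26856231689453)
[138.33333333 221.27777778] 36 ((454.1642761230469, -340.2606506347656), (38.4748649597168, 11.600184440612793), 2.677823543548584)
```

View pics/e.png

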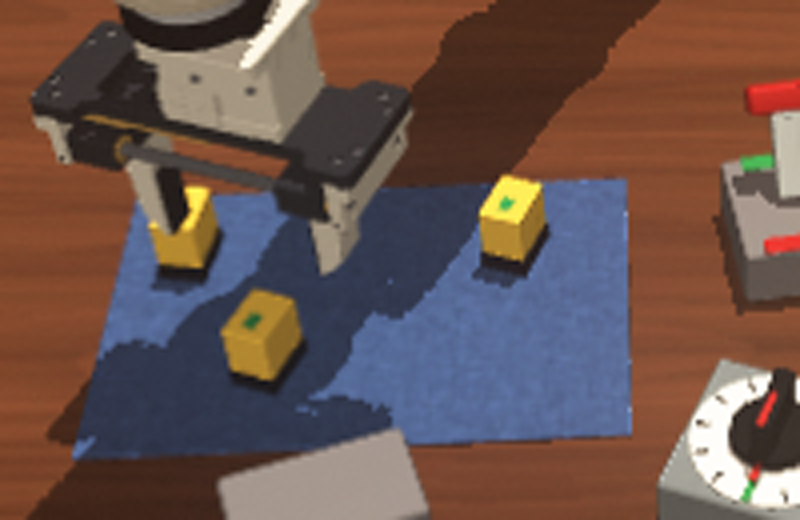

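All three relays are still in place, with relay A at (262,335) between the fingers. I'll descend and grip.

Emit:
jog_arm:
  commands: "-1 0 -0.012 -0.1 0 0 0;-1 0 0 -0.1 0 0 0;-1 0 0 -0.09 0 0 0;-1 0 0 0 0 0 0;1 0 0 0 0 0 0"
  force: 35

```text
clock: 12.35
position: [0.5492, -0.2872, 0.022]
ee_rot: [-1.802, 2.572, -0.002]
force: [0.4, -1.3, 0.8]
width: 0.955
```

Emit:
jog_arm:
  commands: "1 0 0 0 0 0 0;1 0 0 0 0 0 0;1 0 0 0 0 0 0;1 0 0 0 0 0 0;1 0 0 0 0 0 0"

```text
clock: 12.85
position: [0.548, -0.2876, 0.0204]
ee_rot: [-1.801, 2.574, -0.001]
force: [-0.5, -0.4, -0.9]
width: 0.526
```

Emit:
jog_arm:
  commands: "1 0 0 0 0 0 0;1 0 0 0 0 0 0;1 0 0 0 0 0 0;1 0 0 0 0 0 0;1 0 0 0 0 0 0"

```text
clock: 13.35
position: [0.5478, -0.2875, 0.0201]
ee_rot: [1.801, -2.574, -0.0]
force: [0.8, 0.6, 0.4]
width: 0.327
```

Emit:
jog_arm:
  commands: "1 0 0 0.1 0 0 0;1 0 0 0.16 0 0 0;1 0 0 0.16 0 0 0;1 0 0 0.16 0 0 0;1 0 0 0.15 0 0 0"

```text
clock: 13.85
position: [0.5477, -0.2874, 0.2414]
ee_rot: [-1.801, 2.574, -0.001]
force: [0.5, -1.1, -1.5]
width: 0.322
```

Emit:
jog_arm:
  commands: "1 0.0072 0.157 0 0 0 0.0046;1 0.0072 0.157 0 0 0 0.0046;1 0.0072 0.157 0 0 0 0.0046;1 0.0072 0.157 0 0 0 0.0046;1 0.0072 0.157 0 0 0 0.0046"

```text
clock: 14.35
position: [0.5583, -0.0502, 0.2392]
ee_rot: [-1.984, 2.436, -0.0]
force: [1.5, -0.5, -1.0]
width: 0.323
```

Emit:
jog_arm:
  commands: "1 0.0072 0.157 0 0 0 0.0046;1 0.0072 0.157 0 0 0 0.0046;1 0.0072 0.157 0 0 0 0.0046;1 0.0072 0.157 0 0 0 0.0046;1 0.0072 0.157 0 0 0 0.0046"

```text
clock: 14.85
position: [0.5692, 0.1852, 0.2391]
ee_rot: [2.154, -2.287, 0.0]
force: [0.1, -0.9, -0.1]
width: 0.325
```

Emit:
jog_arm:
  commands: "1 0.0072 0.157 0 0 0 0.0046;1 0.0072 0.157 0 0 0 0.0046;1 0 0 0 0 0 0;1 0 0 0 0 0 0;1 0 0 0 0 0 0"

```text
clock: 15.35
position: [0.574, 0.2762, 0.2388]
ee_rot: [2.216, -2.225, 0.001]
force: [-0.4, -0.2, -1.7]
width: 0.325
```

Run:
```python
from h import *
d=grab('scene'); crop(d,340,510,90,310,'f.png',3); print(status.observe()['position'],status.observe()['width'])
```

```text
[0.57421266 0.27581166 0.2389929 ] 0.3238022520636176
```

View pics/f.png

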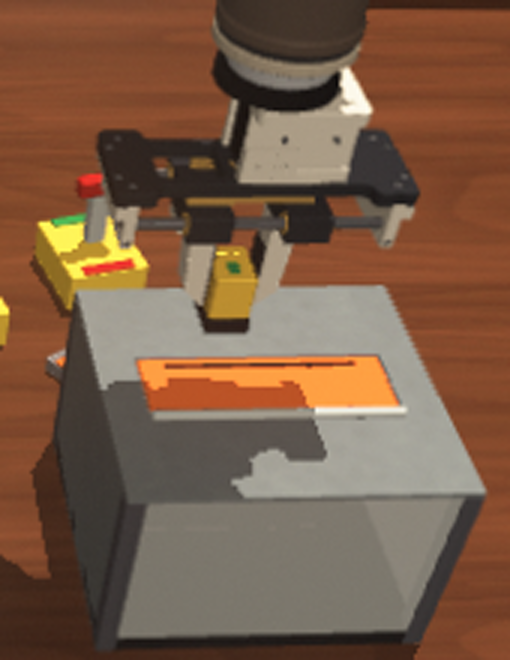

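Relay A is held level above the left half of the flap. I'll push it down slowly.

Emit:
jog_arm:
  commands: "1 0 0.018 -0.1 0 0 0;1 0 0 -0.08 0 0 0;1 0 0 -0.0167 0 0 0;1 0 0 -0.0167 0 0 0;1 0 0 -0.0167 0 0 0"

```text
clock: 15.9
position: [0.5744, 0.2818, 0.1718]
ee_rot: [-2.216, 2.226, -0.002]
force: [-3.6, -4.7, 9.3]
width: 0.325
```

Emit:
jog_arm:
  commands: "1 0 0 -0.0167 0 0 0;1 0 0 -0.0167 0 0 0;1 0 0 -0.0167 0 0 0;1 0 0 -0.0167 0 0 0;1 0 0 -0.0167 0 0 0"

```text
clock: 16.4
position: [0.5743, 0.2833, 0.1466]
ee_rot: [-2.216, 2.224, -0.0]
force: [-3.3, -0.5, 3.6]
width: 0.325
```

Emit:
jog_arm:
  commands: "1 0 0 -0.0167 0 0 0;1 0 0 -0.0167 0 0 0;1 0 0 -0.0167 0 0 0;1 0 0 -0.0167 0 0 0;1 0 0 -0.0167 0 0 0"

```text
clock: 16.9
position: [0.5738, 0.283, 0.1193]
ee_rot: [2.218, -2.224, -0.0]
force: [-1.9, 0.7, 1.4]
width: 0.323
```

Emit:
jog_arm:
  commands: "1 0 0 -0.0167 0 0 0;1 0 0 -0.01 0 0 0;1 0 0 0 0 0 0;1 0 0 0 0 0 0;1 0 0 0 0 0 0"

```text
clock: 17.4
position: [0.5735, 0.2829, 0.1118]
ee_rot: [2.218, -2.224, -0.0]
force: [-3.7, 0.1, -2.7]
width: 0.326
```

Emit:
jog_arm:
  commands: "0.05 0 0 0 0 0 0;0.05 0 0 0 0 0 0;0.05 0 0 0 0 0 0;0.05 0 0 0 0 0 0;0.05 0 0 0 0 0 0"

```text
clock: 17.9
position: [0.5741, 0.2832, 0.1123]
ee_rot: [-2.218, 2.224, -0.001]
force: [-3.2, -0.1, 1.5]
width: 0.478
```

Emit:
jog_arm:
  commands: "0.05 0 0 0 0 0 0;0.05 0 0 0 0 0 0;0.05 0 0 0 0 0 0;0.05 0 0 0 0 0 0;0.05 0 0 0 0 0 0"

```text
clock: 18.4
position: [0.5739, 0.2831, 0.1121]
ee_rot: [-2.218, 2.224, -0.0]
force: [-2.3, -0.1, 2.3]
width: 0.472
```

Run:
```python
from h import *
d=grab('scene'); crop(d,340,510,150,310,'g.png',4); print(status.observe()['position'],status.observe()['width'])
```

```text
[0.57390676 0.28322547 0.11206356] 0.47370760816940394
```

View pics/g.png

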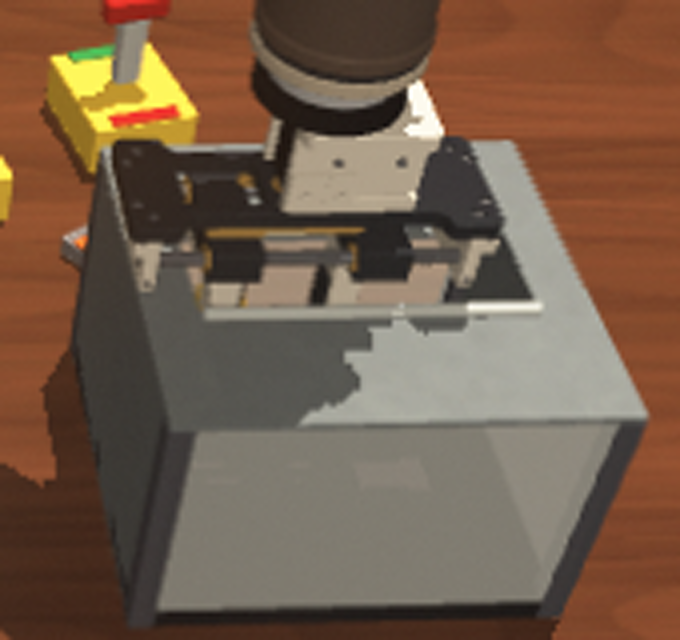

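Emit:
jog_arm:
  commands: "0.05 0 0 0.05 0 0 0;0.05 0 0 0.08 0 0 0;0.05 0 0 0.1 0 0 0;0.05 0 0 0.1 0 0 0;0.05 0 0 0.1 0 0 0"

```text
clock: 18.95
position: [0.5742, 0.2831, 0.2434]
ee_rot: [-2.217, 2.224, -0.001]
force: [0.6, 1.1, -0.6]
width: 0.478
```

Emit:
jog_arm:
  commands: "-1 -0.03 -0.15 0 0 0 0;-1 -0.03 -0.15 0 0 0 0;-1 -0.03 -0.15 0 0 0 0;-1 -0.03 -0.15 0 0 0 0;-1 -0.03 -0.15 0 0 0 0"

```text
clock: 19.45
position: [0.5287, 0.0563, 0.2422]
ee_rot: [-2.217, 2.223, -0.002]
force: [1.1, 0.6, -0.1]
width: 0.862
```

```bash
cat >> h.py <<'E'
def inside(d):
    P=cloud(d)-[.577,.323,0]; m=(abs(P[...,0])<.1)&(abs(P[...,1])<.11)&(P[...,2]<.14)&(P[...,2]>.02)
    H,S,V=cv2.split(cv2.cvtColor(d['pixels'],cv2.COLOR_RGB2HSV)); q=P[m]
    if len(q): print('inside pts',len(q),np.percentile(q,[2,50,98],axis=0).round(3).tolist(),'px',np.argwhere(m).mean(0))
    f=(abs(P[...,0])<.028)&(abs(P[...,1])<.086)&(H>5)&(H<20)&(S>150); print('flap z',np.percentile(P[f][:,2],[2,50,98]).round(3))
def relays(d):
    P=cloud(d); z=P[...,2]; H,S,V=cv2.split(cv2.cvtColor(d['pixels'],cv2.COLOR_RGB2HSV))
    m=((z>.02)&(z<.055)&(H>20)&(H<35)&(S>120)&(P[...,1]<0)&(P[...,0]>.3)).astype(np.uint8); n,l,s,c=cv2.connectedComponentsWithStats(m)
    for i in range(1,n):
        if s[i,4]>25: q=P[(l==i)&(z>np.percentile(z[l==i],90)-.006)]; print('relay',c[i].round(),s[i,4],cv2.minAreaRect((q[:,:2]*1000).astype(np.float32)),q[:,2].mean())
E
python3 - <<'E'
from h import *
d=grab('scene'); crop(d,340,510,150,310,'i.png',4); inside(d); relays(d)
t=grab('top'); print('top'); inside(t); relays(t)
print(status.observe()['position'],status.observe()['ee_rot'])
E
```

```text
inside pts 2 [[-0.094, -0.052, 0.051], [-0.087, -0.051, 0.053], [-0.08, -0.051, 0.055]] px [226.5 389.5]
flap z [0.158 0.161 0.164]
relay [214. 220.] 48 ((448.913330078125, -151.87600708007812), (18.86014747619629, 38.472007751464844), 81.46720123291016) 0.04886235635938071
relay [135. 222.] 105 ((455.96881103515625, -350.3946838378906), (25.823938369750977, 39.10084533691406), 84.6339340209961) 0.04859951526223155
top
inside pts 1 [[-0.02, -0.011, 0.021], [-0.02, -0.011, 0.021], [-0.02, -0.011, 0.021]] px [204. 157.]
flap z [0.156 0.16  0.164]
relay [395. 237.] 152 ((453.53680419921875, -349.67205810546875), (27.95258331298828, 36.814361572265625), 84.56759643554688) 0.04754437097633494
relay [322. 240.] 136 ((450.8644104003906, -146.42686462402344), (26.22304916381836, 37.18457794189453), 70.91254425048828) 0.048038444829459924
[0.52841099 0.05038278 0.24222043] [ 2.2067894  -2.23369539  0.00515363]
```

View pics/i.png

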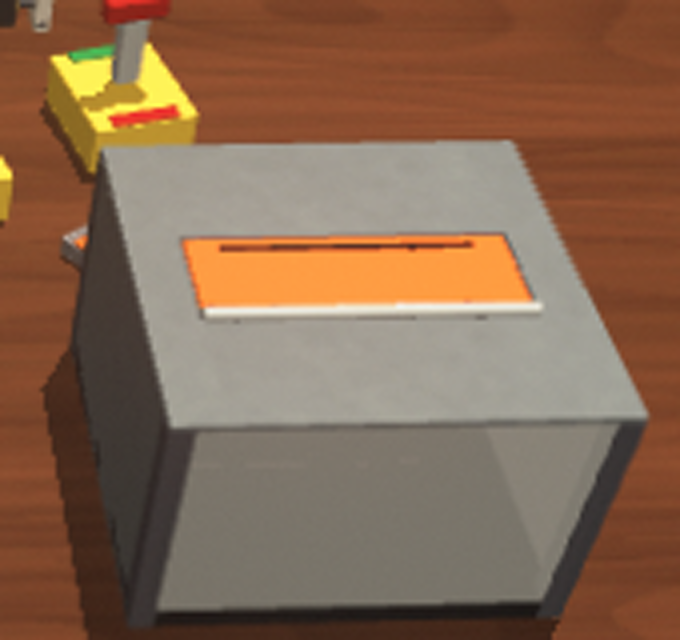

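The flap is shut and flush. The relay isn't obvious through the front wall, so I'll contrast-stretch that area and compare it with the first picture.

Run:
```python
from h import *
d=load('scene'); a=cv2.imread('pics/a_scene.png'); a=cv2.resize(a,(560,420))
def st(x): x=x[250:306,365:505].astype(float); lo,hi=np.percentile(x,5),np.percentile(x,90); return cv2.resize(np.clip((x-lo)/(hi-lo)*255,0,255).astype(np.uint8),None,fx=5,fy=5)
cv2.imwrite('pics/j.png',np.vstack([st(a),st(d['pixels'][:,:,::-1])]))
z=d['z_map'][250:306,365:505]; P=cloud(d)[280,380:490:10]; print(P.round(3))
```

```text
[[0.689 0.208 0.091]
 [0.689 0.229 0.089]
 [0.689 0.25  0.089]
 [0.689 0.271 0.089]
 [0.688 0.292 0.087]
 [0.687 0.314 0.086]
 [0.686 0.336 0.083]
 [0.685 0.358 0.081]
 [0.688 0.377 0.084]
 [0.686 0.4   0.082]
 [0.685 0.422 0.079]]
```

View pics/j.png

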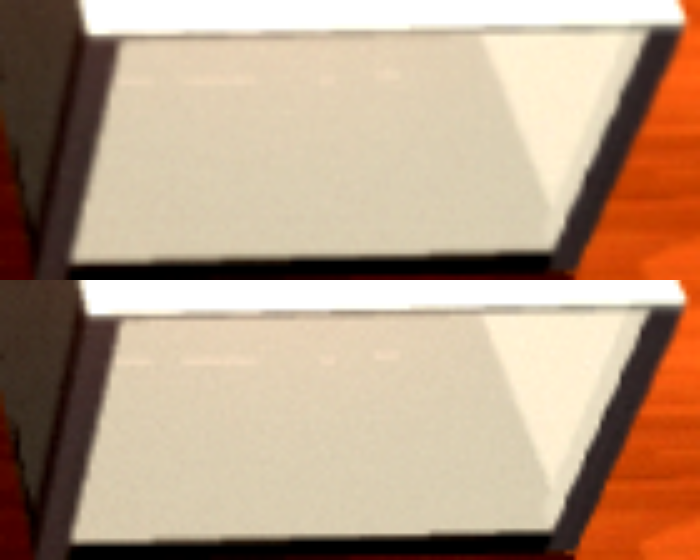

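Run:
```python
from h import *
for n in('scene','top'):
    d=load(n); H,S,V=cv2.split(cv2.cvtColor(d['pixels'],cv2.COLOR_RGB2HSV)); P=cloud(d)
    k,l,s,c=cv2.connectedComponentsWithStats(((H>20)&(H<35)&(S>110)&(V>50)).astype(np.uint8))
    for i in range(1,k):
        if s[i,4]>20: print(n,c[i].round(),s[i,4],np.median(P[l==i],0).round(3))
d=load('scene')
for x in(.594,.56,.54,.52): print(x,proj(d,[[x,.268,.014],[x,.298,.059]]).round().tolist())
print('roof edge px',proj(d,[[.687,.25,.156],[.687,.3,.156]]).round().tolist())
```

```text
scene [371. 175.] 531 [0.267 0.259 0.04 ]
scene [324. 193.] 741 [0.339 0.126 0.039]
scene [214. 220.] 48 [ 0.455 -0.154  0.049]
scene [135. 222.] 110 [ 0.455 -0.349  0.049]
top [  8. 124.] 598 [0.789 0.729 0.07 ]
top [140. 191.] 961 [0.58  0.316 0.16 ]
top [395. 237.] 167 [ 0.454 -0.347  0.047]
top [322. 240.] 149 [ 0.45  -0.144  0.047]
top [210. 287.] 121 [0.332 0.165 0.04 ]
top [175. 314.] 800 [0.256 0.254 0.04 ]
top [214. 305.] 66 [0.284 0.154 0.04 ]
0.594 [[394.0, 270.0], [410.0, 256.0]]
0.56 [[391.0, 259.0], [407.0, 245.0]]
0.54 [[389.0, 253.0], [405.0, 239.0]]
0.52 [[388.0, 247.0], [403.0, 233.0]]
roof edge px [[406.0, 257.0], [431.0, 257.0]]
```

The relay is nowhere on the bench or roof. The flap pushes it towards -x and the roof hides that strip (x below about 0.575), so it is inside the chamber. Next is relay C at (0.451,-0.146).

Emit:
jog_arm:
  commands: "-1 -0.0517 -0.134 0 0 0 -0.0103;-1 -0.0517 -0.134 0 0 0 -0.0103;-1 -0.0517 -0.134 0 0 0 -0.0103;-1 -0.0517 -0.134 0 0 0 -0.0103;-1 -0.0517 -0.134 0 0 0 -0.0103"

```text
clock: 20.05
position: [0.4511, -0.1441, 0.2421]
ee_rot: [-1.828, 2.554, -0.002]
force: [1.4, -0.4, 0.8]
width: 0.995
```

Emit:
jog_arm:
  commands: "-1 0 0 -0.14 0 0 0;-1 0 0 -0.14 0 0 0;-1 0 0 -0.12 0 0 0;-1 0 0 0 0 0 0;-1 0 0 0 0 0 0"

```text
clock: 20.55
position: [0.4519, -0.1428, 0.122]
ee_rot: [-1.832, 2.552, -0.0]
force: [0.3, -0.7, 0.8]
width: 1.002
```

Run:
```python
from h import *
d=grab('scene'); relays(d)
s=status.observe(); print(s['position'],2*np.degrees(np.arctan2(s['ee_rot'][1],s['ee_rot'][0])))
```

```text
relay [220. 219.] 42 ((448.6652526855469, -139.42039489746094), (23.17315673828125, 23.211349487304688), 27.143266677856445) 0.048530494033331435
relay [135. 222.] 106 ((454.5854797363281, -350.2855224609375), (26.873966217041016, 39.548797607421875), 80.5135498046875) 0.04859520128835684
[ 0.45268526 -0.142944    0.12275228] 251.32632977821618
```

Emit:
jog_arm:
  commands: "-1 -0.004 -0.011 -0.12 0 0 0;-1 0 0 -0.12 0 0 0;-1 0 0 -0.1 0 0 0;-1 0 0 0 0 0 0;1 0 0 0 0 0 0"

```text
clock: 21.1
position: [0.4514, -0.1464, 0.0206]
ee_rot: [-1.831, 2.552, -0.002]
force: [0.2, -0.1, 0.3]
width: 0.955
```

Emit:
jog_arm:
  commands: "1 0 0 0 0 0 0;1 0 0 0 0 0 0;1 0 0 0 0 0 0;1 0 0 0 0 0 0;1 0 0 0 0 0 0"

```text
clock: 21.6
position: [0.4502, -0.1462, 0.0193]
ee_rot: [-1.831, 2.553, -0.0]
force: [-0.8, 0.2, -0.2]
width: 0.524
```

Emit:
jog_arm:
  commands: "1 0 0 0 0 0 0;1 0 0 0 0 0 0;1 0 0 0 0 0 0;1 0 0 0 0 0 0;1 0 0 0 0 0 0"

```text
clock: 22.1
position: [0.45, -0.1462, 0.0189]
ee_rot: [1.831, -2.553, -0.0]
force: [-0.4, 0.3, -0.1]
width: 0.325
```

Emit:
jog_arm:
  commands: "1 0 0 0.1 0 0 0;1 0 0 0.16 0 0 0;1 0 0 0.16 0 0 0;1 0 0 0.16 0 0 0;1 0 0 0.15 0 0 0"

```text
clock: 22.6
position: [0.4497, -0.1461, 0.2402]
ee_rot: [-1.831, 2.552, -0.001]
force: [1.0, -0.0, -2.1]
width: 0.325
```

Emit:
jog_arm:
  commands: "1 0.0413 0.1563 0 0 0 0.0052;1 0.0413 0.1563 0 0 0 0.0052;1 0.0413 0.1563 0 0 0 0.0052;1 0.0413 0.1563 0 0 0 0.0052;1 0.0413 0.1563 0 0 0 0.0052"

```text
clock: 23.1
position: [0.512, 0.0901, 0.2379]
ee_rot: [2.035, -2.394, 0.0]
force: [1.4, 0.3, -0.4]
width: 0.324
```

Emit:
jog_arm:
  commands: "1 0.0413 0.1563 0 0 0 0.0052;1 0.0413 0.1563 0 0 0 0.0052;1 0.0413 0.1563 0 0 0 0.0052;1 0.0413 0.1563 0 0 0 0.0052;1 0.0413 0.1563 0 0 0 0.0052"

```text
clock: 23.6
position: [0.574, 0.3244, 0.2376]
ee_rot: [2.223, -2.219, 0.0]
force: [0.9, -1.5, -0.6]
width: 0.323
```

Emit:
jog_arm:
  commands: "1 0 0 0 0 0 0;1 0 0 0 0 0 0;1 0 0 -0.1 0 0 0;1 0 0 -0.08 0 0 0;1 0 0 0 0 0 0"

```text
clock: 24.1
position: [0.5724, 0.3195, 0.1806]
ee_rot: [2.215, -2.218, -0.001]
force: [-1.0, -1.5, -1.6]
width: 0.326
```

Emit:
jog_arm:
  commands: "1 0.004 0.01 -0.0167 0 0 0;1 0 0 -0.0167 0 0 0;1 0 0 -0.0167 0 0 0;1 0 0 -0.0167 0 0 0;1 0 0 -0.0167 0 0 0"

```text
clock: 24.6
position: [0.5761, 0.3269, 0.1619]
ee_rot: [-2.219, 2.218, -0.001]
force: [-5.1, 0.3, 9.0]
width: 0.323
```

Emit:
jog_arm:
  commands: "1 0 0 -0.0167 0 0 0;1 0 0 -0.0167 0 0 0;1 0 0 -0.0167 0 0 0;1 0 0 -0.0167 0 0 0;1 0 0 -0.0167 0 0 0"

```text
clock: 25.1
position: [0.5751, 0.3257, 0.1337]
ee_rot: [-2.222, 2.221, 0.0]
force: [-3.0, -0.1, 1.0]
width: 0.323
```

Emit:
jog_arm:
  commands: "1 0 0 -0.0167 0 0 0;1 0 0 -0.0167 0 0 0;1 0 0 -0.0167 0 0 0;1 0 0 -0.012 0 0 0;1 0 0 0 0 0 0"

```text
clock: 25.6
position: [0.5746, 0.3254, 0.1142]
ee_rot: [2.221, -2.22, -0.001]
force: [-3.2, -0.3, -2.2]
width: 0.323
```

Emit:
jog_arm:
  commands: "0.05 0 0 0 0 0 0;0.05 0 0 0 0 0 0;0.05 0 0 0 0 0 0;0.05 0 0 0 0 0 0;0.05 0 0 0 0 0 0"

```text
clock: 26.1
position: [0.5754, 0.3258, 0.1155]
ee_rot: [-2.222, 2.221, -0.0]
force: [-2.9, -0.3, 0.7]
width: 0.473
```

Run:
```python
from h import *
d=grab('scene'); t=grab('top')
x=d['pixels'][245:306,365:505]; y=t['pixels'][160:230,95:195]
cv2.imwrite('pics/k.png',np.vstack([cv2.resize(x,(700,305)),cv2.resize(y[:,:],(420,294)).repeat(1,0) if 0 else cv2.resize(y,(700,290))])[:,:,::-1])
for n in(d,t): relays(n); inside(n)
```

```text
relay [135. 222.] 108 ((455.17816162109375, -350.8663330078125), (26.996585845947266, 42.5652961730957), 83.85686492919922) 0.04855175454400687
inside pts 113 [[-0.1, -0.053, 0.047], [-0.089, -0.036, 0.06], [0.0, 0.11, 0.139]] px [223.05309735 408.52212389]
flap z [0.202 0.21  0.438]
relay [395. 237.] 154 ((453.3731384277344, -349.5682067871094), (28.060701370239258, 36.255088806152344), 86.59337615966797) 0.04841126667750454
inside pts 47 [[0.004, -0.082, 0.106], [0.011, -0.072, 0.125], [0.02, 0.012, 0.139]] px [188.93617021 160.25531915]
flap z [0.111 0.131 0.154]
```

View pics/k.png

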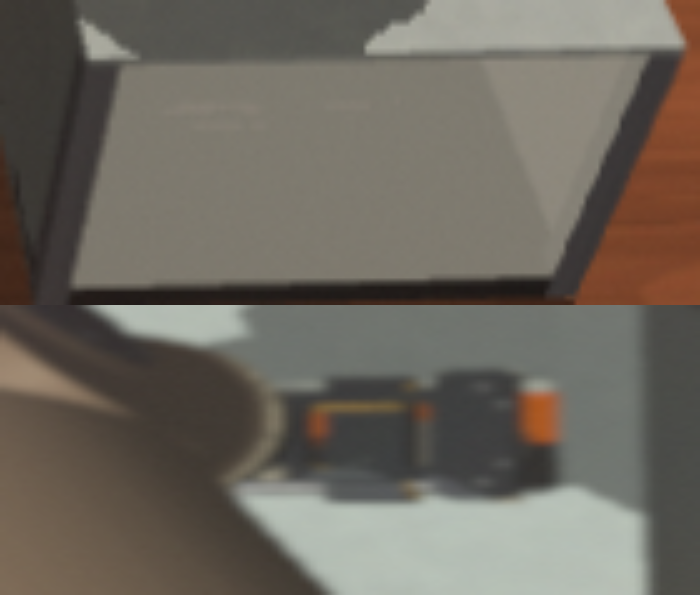

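Emit:
jog_arm:
  commands: "0.05 0 0 0 0 0 0;0.05 0 0 0.05 0 0 0;0.05 0 0 0.1 0 0 0;0.05 0 0 0.14 0 0 0;0.05 0 0 0.14 0 0 0"

```text
clock: 26.7
position: [0.5755, 0.3254, 0.2467]
ee_rot: [-2.221, 2.221, -0.001]
force: [1.0, 0.4, -0.4]
width: 0.472
```

Emit:
jog_arm:
  commands: "-1 -0.0289 -0.1607 0 0 0 -0.0009;-1 -0.0289 -0.1607 0 0 0 -0.0009;-1 -0.0289 -0.1607 0 0 0 -0.0009;-1 -0.0289 -0.1607 0 0 0 -0.0009;-1 -0.0289 -0.1607 0 0 0 -0.0009"

```text
clock: 27.2
position: [0.532, 0.0826, 0.2457]
ee_rot: [-2.188, 2.251, -0.003]
force: [1.3, -1.0, -0.6]
width: 0.861
```

Emit:
jog_arm:
  commands: "-1 -0.0289 -0.1607 0 0 0 -0.0009;-1 -0.0289 -0.1607 0 0 0 -0.0009;-1 -0.0289 -0.1607 0 0 0 -0.0009;-1 -0.0289 -0.1607 0 0 0 -0.0009;-1 -0.0289 -0.1607 0 0 0 -0.0009"

```text
clock: 27.7
position: [0.4885, -0.1587, 0.2458]
ee_rot: [-2.157, 2.282, -0.004]
force: [1.1, -0.1, 0.5]
width: 1.002
```

Emit:
jog_arm:
  commands: "-1 -0.0289 -0.1607 0 0 0 -0.0009;-1 -0.0289 -0.1607 0 0 0 -0.0009;-1 -0.0289 -0.1607 0 0 0 -0.0009;-1 -0.0289 -0.1607 0 0 0 -0.0009;-1 0 0 0 0 0 0"

```text
clock: 28.2
position: [0.4507, -0.3577, 0.2455]
ee_rot: [2.118, -2.316, 0.006]
force: [0.0, -0.1, 0.5]
width: 1.002
```

Emit:
jog_arm:
  commands: "-1 0 0 -0.14 0 0 0;-1 0 0 -0.14 0 0 0;-1 0 0 -0.12 0 0 0;-1 0 0 0 0 0 0;-1 0 0 0 0 0 0"

```text
clock: 28.7
position: [0.4543, -0.3496, 0.1255]
ee_rot: [2.132, -2.307, 0.001]
force: [0.6, 0.5, 0.5]
width: 0.995
```

Run:
```python
from h import *
d=grab('scene'); relays(d); inside(d); t=grab('top'); relays(t); inside(t)
s=status.observe(); print(s['position'],2*np.degrees(np.arctan2(s['ee_rot'][1],s['ee_rot'][0])))
```

```text
inside pts 3 [[-0.098, -0.054, 0.054], [-0.091, -0.052, 0.056], [-0.079, -0.052, 0.06]] px [224.66666667 389.        ]
flap z [0.158 0.161 0.164]
inside pts 15 [[-0.022, -0.032, 0.02], [-0.022, -0.019, 0.053], [-0.019, 0.075, 0.059]] px [204.06666667 154.66666667]
flap z [0.155 0.16  0.164]
[ 0.45528773 -0.3502267   0.12680942] 265.4891859665001
```

Through the slot the top camera now sees surfaces at z of about 0.053 to 0.059. That is the height of relays standing on the chamber floor, so the earlier ones are inside. I'll grip relay B.

Emit:
jog_arm:
  commands: "-1 -0.005 0.002 -0.12 0 0 0;-1 0 0 -0.12 0 0 0;-1 0 0 -0.115 0 0 0;-1 0 0 0 0 0 0;1 0 0 0 0 0 0"

```text
clock: 29.3
position: [0.4533, -0.3493, 0.0195]
ee_rot: [-2.132, 2.307, -0.003]
force: [-0.0, -0.5, -0.2]
width: 0.951
```

Emit:
jog_arm:
  commands: "1 0 0 0 0 0 0;1 0 0 0 0 0 0;1 0 0 0 0 0 0;1 0 0 0 0 0 0;1 0 0 0 0 0 0"

```text
clock: 29.8
position: [0.4524, -0.3487, 0.0181]
ee_rot: [-2.132, 2.307, -0.001]
force: [0.8, 0.4, -0.1]
width: 0.527
```

Emit:
jog_arm:
  commands: "1 0 0 0 0 0 0;1 0 0 0 0 0 0;1 0 0 0 0 0 0;1 0 0 0 0 0 0;1 0 0 0 0 0 0"

```text
clock: 30.3
position: [0.4522, -0.3488, 0.0177]
ee_rot: [2.132, -2.307, 0.0]
force: [0.3, -0.7, 0.0]
width: 0.326
```

Emit:
jog_arm:
  commands: "1 0 0 0.1 0 0 0;1 0 0 0.16 0 0 0;1 0 0 0.16 0 0 0;1 0 0 0.16 0 0 0;1 0 0 0.15 0 0 0"

```text
clock: 30.8
position: [0.452, -0.3484, 0.2389]
ee_rot: [-2.132, 2.307, -0.0]
force: [1.3, -1.0, 0.0]
width: 0.324
```

Emit:
jog_arm:
  commands: "1 0.0271 0.158 0 0 0 0.0008;1 0.0271 0.158 0 0 0 0.0008;1 0.0271 0.158 0 0 0 0.0008;1 0.0271 0.158 0 0 0 0.0008;1 0.0271 0.158 0 0 0 0.0008"

```text
clock: 31.3
position: [0.4926, -0.1097, 0.2368]
ee_rot: [2.161, -2.28, -0.0]
force: [1.6, -0.7, -1.0]
width: 0.319
```

Emit:
jog_arm:
  commands: "1 0.0271 0.158 0 0 0 0.0008;1 0.0271 0.158 0 0 0 0.0008;1 0.0271 0.158 0 0 0 0.0008;1 0.0271 0.158 0 0 0 0.0008;1 0.0271 0.158 0 0 0 0.0008"

```text
clock: 31.8
position: [0.5333, 0.1272, 0.2367]
ee_rot: [2.19, -2.252, -0.0]
force: [1.5, 0.3, -0.1]
width: 0.323
```

Emit:
jog_arm:
  commands: "1 0.0271 0.158 0 0 0 0.0008;1 0.0271 0.158 0 0 0 0.0008;1 0.0271 0.158 0 0 0 0.0008;1 0.0271 0.158 0 0 0 0.0008;1 0.0271 0.158 0 0 0 0.0008"

```text
clock: 32.3
position: [0.574, 0.3641, 0.2364]
ee_rot: [2.217, -2.224, -0.0]
force: [1.1, 0.7, -0.9]
width: 0.325
```

Emit:
jog_arm:
  commands: "1 0 0 0 0 0 0;1 0 0 0 0 0 0;1 0 0 -0.1 0 0 0;1 0 0 -0.08 0 0 0;1 0 0 0 0 0 0"

```text
clock: 32.8
position: [0.5729, 0.359, 0.1792]
ee_rot: [2.211, -2.222, -0.0]
force: [-0.8, 0.1, -0.8]
width: 0.324
```

Run:
```python
from h import *
d=grab('scene'); crop(d,370,500,150,250,'l.png',5); s=status.observe(); print(s['position'],s['width'],s['ee_rot'])
```

```text
[0.57377554 0.35997059 0.181485  ] 0.32495415732873717 [ 2.21300729e+00 -2.22429168e+00  3.91454897e-04]
```

View pics/l.png

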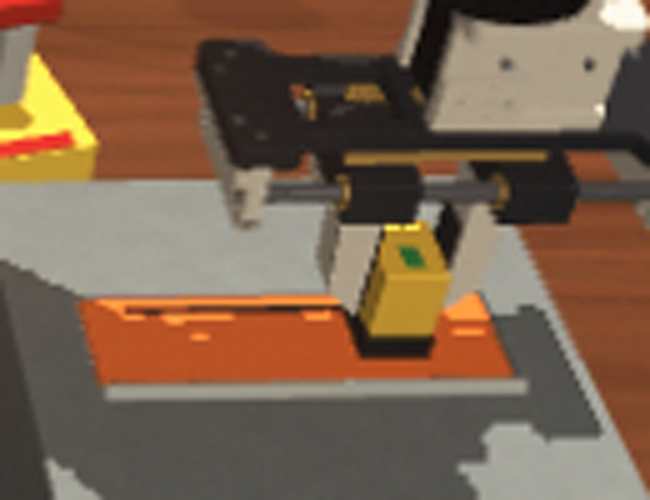

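Relay B is firmly held over the right part of the flap. I'll push it through.

Emit:
jog_arm:
  commands: "1 0 0 -0.0167 0 0 0;1 0 0 -0.0167 0 0 0;1 0 0 -0.0167 0 0 0;1 0 0 -0.0167 0 0 0;1 0 0 -0.0167 0 0 0"

```text
clock: 33.35
position: [0.5749, 0.3635, 0.1604]
ee_rot: [-2.215, 2.222, -0.0]
force: [-3.8, 0.1, 8.4]
width: 0.324
```

Emit:
jog_arm:
  commands: "1 0 0 -0.0167 0 0 0;1 0 0 -0.0167 0 0 0;1 0 0 -0.0167 0 0 0;1 0 0 -0.0167 0 0 0;1 0 0 -0.0167 0 0 0"

```text
clock: 33.85
position: [0.5741, 0.3623, 0.1323]
ee_rot: [2.218, -2.225, -0.0]
force: [-3.2, -0.3, 2.0]
width: 0.326
```

Emit:
jog_arm:
  commands: "1 0 0 -0.0167 0 0 0;1 0 0 -0.0167 0 0 0;1 0 0 -0.0167 0 0 0;1 0 0 -0.012 0 0 0;1 0 0 0 0 0 0"

```text
clock: 34.35
position: [0.5738, 0.362, 0.113]
ee_rot: [2.217, -2.224, -0.0]
force: [-3.8, -0.1, -1.8]
width: 0.324
```

Emit:
jog_arm:
  commands: "0.05 0 0 0 0 0 0;0.05 0 0 0 0 0 0;0.05 0 0 0 0 0 0;0.05 0 0 0 0 0 0;0.05 0 0 0 0 0 0"

```text
clock: 34.85
position: [0.5744, 0.3624, 0.1143]
ee_rot: [-2.217, 2.225, -0.0]
force: [-2.8, -0.3, 2.1]
width: 0.477
```

Emit:
jog_arm:
  commands: "0.05 0 0 0 0 0 0;0.05 0 0 0.05 0 0 0;0.05 0 0 0.1 0 0 0;0.05 0 0 0.14 0 0 0;0.05 0 0 0.14 0 0 0"

```text
clock: 35.35
position: [0.5746, 0.3623, 0.2456]
ee_rot: [-2.217, 2.225, -0.001]
force: [0.9, 0.8, -0.0]
width: 0.473
```

Emit:
jog_arm:
  commands: "-0.2 -0.04 -0.15 0 0 0 0;-0.2 -0.04 -0.15 0 0 0 0;-0.2 -0.04 -0.15 0 0 0 0;-0.2 -0.04 -0.15 0 0 0 0;-0.2 -0.04 -0.15 0 0 0 0"

```text
clock: 35.85
position: [0.5144, 0.1356, 0.2445]
ee_rot: [-2.216, 2.224, -0.003]
force: [1.7, 0.1, 0.1]
width: 0.601
```

Emit:
jog_arm:
  commands: "1 -0.08 -0.1 0 0 0 0;1 -0.08 -0.1 0 0 0 0;1 -0.08 -0.1 0 0 0 0;1 0 0 0 0 0 0;1 0 0 0 0 0 0"

```text
clock: 36.35
position: [0.4429, 0.0469, 0.2445]
ee_rot: [-2.214, 2.225, -0.003]
force: [0.2, 0.0, -1.1]
width: 0.217
```

Run:
```python
from h import *
d=grab('scene'); relays(d); inside(d); t=grab('top'); relays(t); inside(t)
x=cv2.resize(d['pixels'][150:310,220:500],None,fx=2,fy=2); y=cv2.resize(t['pixels'],(376,282))
c=np.zeros((602,560,3),np.uint8); c[:320]=x; c[320:,:376]=y
cv2.imwrite('pics/m.png',c[:,:,::-1]); s=status.observe(); print(s['position'],s['ee_rot'],s['width'],s['clock'])
```

```text
inside pts 3 [[-0.099, -0.062, 0.051], [-0.094, -0.053, 0.057], [-0.078, -0.051, 0.081]] px [222.33333333 388.33333333]
flap z [0.158 0.161 0.163]
inside pts 13 [[-0.022, -0.032, 0.025], [-0.022, -0.022, 0.054], [-0.02, -0.007, 0.06]] px [204. 158.]
flap z [0.155 0.16  0.164]
[0.44334803 0.04820737 0.24390926] [-2.21718075e+00  2.22290673e+00 -1.71432634e-03] 0.1230322070142223 36.45
```

View pics/m.png

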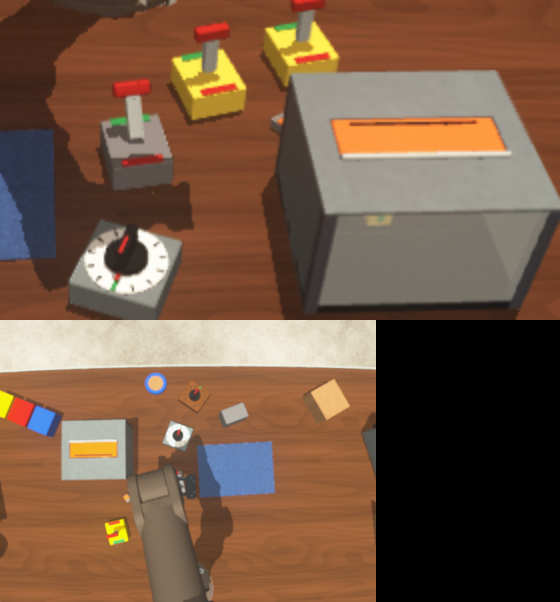

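All the relays are in: the mat is empty, one relay shows through the wall at (378,218), the flap is shut and the pointer is on green. Next I switch the isolator back on.

Emit:
jog_arm:
  commands: "1 -0.125 -0.058 0 0 0 0.014;1 -0.125 -0.058 0 0 0 0.014;1 0 0 0 0 0 0;1 0 0 0 0 0 0;1 0 0 0 0 0 0"

```text
clock: 36.95
position: [0.3687, 0.0135, 0.2434]
ee_rot: [-2.405, 2.02, -0.001]
force: [-1.1, -0.4, 0.8]
width: 0.006
```

Emit:
jog_arm:
  commands: "1 0 0 -0.13 0 0 0;1 0 0 -0.08 0 0 0;1 0 0 0 0 0 0;1 0 0 0 0 0 0;1 0 0 0 0 0 0"

```text
clock: 37.45
position: [0.3686, 0.013, 0.1811]
ee_rot: [-2.404, 2.02, -0.002]
force: [0.2, 0.7, -1.2]
width: 0.004
```

Emit:
jog_arm:
  commands: "1 0 0 -0.11 0 0 0;1 0 0 -0.11 0 0 0;1 0 0 -0.09 0 0 0;1 0 0 0 0 0 0;1 0 0 0 0 0 0"

```text
clock: 37.95
position: [0.368, 0.0128, 0.088]
ee_rot: [-2.405, 2.021, -0.0]
force: [0.2, 0.1, -0.2]
width: 0.006
```

Emit:
jog_arm:
  commands: "1 0.0263 0.0045 0 0 0 0;1 0.0263 0.0045 0 0 0 0;1 0.0263 0.0045 0 0 0 0;1 0.0263 0.0045 0 0 0 0;1 0.0263 0.0045 0 0 0 0"

```text
clock: 38.45
position: [0.407, 0.0193, 0.0871]
ee_rot: [2.404, -2.021, -0.001]
force: [-1.5, -0.6, -0.1]
width: 0.005
```

Emit:
jog_arm:
  commands: "1 0.0263 0.0045 0 0 0 0;1 0.0263 0.0045 0 0 0 0;1 0.0263 0.0045 0 0 0 0;1 0.0263 0.0045 0 0 0 0;1 0.0263 0.0045 0 0 0 0"

```text
clock: 38.95
position: [0.447, 0.0262, 0.087]
ee_rot: [-2.405, 2.022, -0.0]
force: [-0.1, 0.1, 0.3]
width: 0.001
```

Emit:
jog_arm:
  commands: "1 0 0 0 0 0 0;1 -0.06 -0.01 0 0 0 0;1 -0.06 -0.01 0 0 0 0;1 0 0 0.13 0 0 0;1 0 0 0.13 0 0 0"

```text
clock: 39.45
position: [0.4083, 0.0198, 0.1653]
ee_rot: [2.403, -2.02, -0.004]
force: [1.6, 0.3, 1.3]
width: 0.006
```

Emit:
jog_arm:
  commands: "1 0 0 0.13 0 0 0;1 0.06 -0.15 0 0 0 0;1 0.06 -0.15 0 0 0 0;1 0.06 -0.15 0 0 0 0;1 0.06 -0.15 0 0 0 0"

```text
clock: 39.95
position: [0.4824, -0.1618, 0.2043]
ee_rot: [-2.405, 2.021, -0.001]
force: [1.7, 1.1, 0.6]
width: 0.002
```

Emit:
jog_arm:
  commands: "1 0 0 0 0 0 0;1 0 0 0 0 0 0;1 0 0 0 0 0 0;1 0 0 0 0 0 0;1 0 0 0 0 0 0"

```text
clock: 40.45
position: [0.482, -0.1588, 0.2041]
ee_rot: [-2.406, 2.019, 0.0]
force: [-0.0, -0.5, 0.2]
width: 0.006
```

Run:
```python
from h import *
d=grab('scene'); inside(d); t=grab('top'); inside(t)
cv2.imwrite('pics/n.png',cv2.resize(d['pixels'][140:330,220:500],None,fx=2.5,fy=2.5)[:,:,::-1]); s=status.observe(); print(s['position'],s['force'],s['clock'])
P=cloud(t);z=P[...,2];H,S,V=cv2.split(cv2.cvtColor(t['pixels'],cv2.COLOR_RGB2HSV))
m=(abs(z-.105)<.015)&(H<8)&(S>160)&(np.hypot(P[...,0]-.447,P[...,1]-.027)<.08); print('bar',m.sum(),P[m].mean(0))
m=(abs(z-.075)<.006)&(np.hypot(P[...,0]-.640,P[...,1]-.009)<.04); print(cv2.minAreaRect((P[m][:,:2]*1000).astype(np.float32)))
```

```text
inside pts 2 [[-0.094, -0.051, 0.051], [-0.088, -0.051, 0.052], [-0.082, -0.051, 0.053]] px [226.5 389.5]
flap z [0.158 0.161 0.163]
inside pts 13 [[-0.022, -0.032, 0.028], [-0.022, -0.023, 0.054], [-0.02, -0.006, 0.056]] px [204. 158.]
flap z [0.156 0.16  0.164]
[ 0.48209888 -0.1592111   0.20416882] [ 0.57389048  0.39002944 -0.28827177] 40.55
bar 104 [0.47994161 0.03134897 0.10453378]
((639.51416015625, 9.0537109375), (11.783130645751953, 43.20306396484375), 69.80863952636719)
```

View pics/n.png

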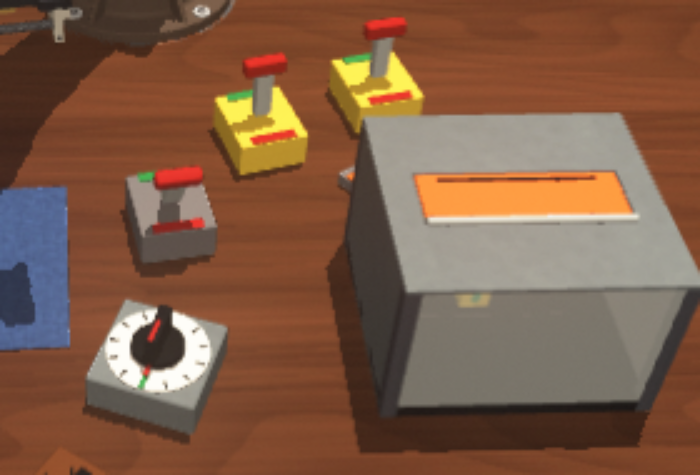

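The handle is back at its starting "on" position, the pointer is on green, the flap is shut and a relay shows through the wall. I'm handing in.

```bash
python3 -c "
from h import *
t=load('top'); relays(t); print(arm.sign_off())"
```

```text
the job is handed in; nothing more can be done
None
```

The soak test is started and the job was handed in at about 41 s on the robot's clock. The hand-in reports no verdict. I switched the grey isolator off, turned the grey gauge's knob to the green mark, and pushed all three relays through the flap one at a time, spread along the opening. I then switched the isolator back on and moved the arm clear.

**What the last checks showed:**
- **Isolator:** the handle bar is at (0.480, 0.031), the same place as in its original "on" position.
- **Gauge:** the bar is at -20.2° and the gauge axis at about -20.9°, so the pointer is about 0.01 rad from zero.
- **Flap:** it is flush with the roof at z = 0.160.
- **Relays:** no relay is left on the mat.
- **Bystanders:** the arm did not work near the panel meter or the connector. I did not measure them again at the end.

**What I could not see directly:** most of the chamber interior is hidden by the roof. Only one relay shows through the front wall, and the depth readings through the flap slot match relay tops at about 0.055 m. That the other relays are inside rests on their gripped release below the roof and on none being found on the mat, with the first relay also checked for on the bench and roof. The first look after relay 1 showed nothing through the wall, which I put down to it lying under the hidden strip.

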